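Shut a row of flip-top sample vials with one stroke of the fingertips

ROBOT

A 7-joint arm with a two-finger parallel gripper is mounted at the origin on the work surface. World frame = base frame: x ahead of the robot, y to its left, z up, the work surface at z = 0. Lengths are in m, angles in rad, forces in N, time in s.
With the tool pointing down it reaches from about 0.425 to 0.925 m from the base axis. Payload 6.8 kg.
Tool frame: the origin (TCP) lies midway between the tips of the shut fingers; the grasp point (between the pads) lies 19 mm behind it; z points along the fingers, y is the line along which they close (so a half turn about z gives the same grasp; the last joint's range is limited). The gripper opens to 85 mm and grips with 20 to 120 N. Pads are 22 mm wide; open, the fingers measure 114 mm over their backs; the gripper's body (76 mm by 85 mm) begins 54 mm behind the grasp point. The pads swing forward as they close: fully open they stand 13 mm farther back than shut.
Start: joints at [-0.108, 0.477, 0.022, 1.555, -0.011, 1.109, -0.083], TCP at [0.675, 0, 0.231] pointing down, gripper open.
Joint ranges: [-2.96, 2.96], [-0.34, 2.1], [-1.41, 1.46], [0.24, 2.44], [-1.37, 4.51], [0.17, 1.92], [-2.96, 2.96]. Speed limits (rad/s): [2.39, 2.39, 3.14, 3.14, 3.14, 3.14, 3.14].

INTERFACE

Orientations are given as a unit quaternion [w, x, y, z].
In Python, from station import bot, imaging gives the robot as it stands.
- The arm moves only by the tool move_arm, never from a script. Its argument "commands" is a list that holds one entry, the list of rows, each a list of 7 numbers: the shift along the tool's x, y, z in m, then the turn, a rotation vector about the tool's x, y, z in degrees, then the finger opening in m, from 0 to 0.0854. In form: [[[x, y, z, rx, ry, rz, grip], ...]]. A call has 1 to 20 rows; each row shifts and turns the commanded pose from where the row before left it, along the tool's axes as they then stand; what a row does not reach is not made up. A row lasts 1/8 s, in which the tool goes at most 62.5 mm and 10.7 degrees, less where a joint would pass 70% of its speed; a pose out of reach is approached as far as the arm can. A call is refused whole if a number of a shift passes 0.0625 or a number of a turn 10.7, either way. A call with a gripper value outside its range is refused whole. The fingers move at their own pace and stop on an object; "squeeze" is the grip in N (left out, the last holds). Time passes only in rows, so rows that do not move let the fingers close. It gives the time, the measured TCP pose, the force, the opening and the grip force at its end, in the units of the state.
- bot.get_obs(): the state, without advancing time (a new reading comes with each control period).
- imaging.read_camera(name): name is "scene" or "side" or "wrist"; returns the picture (480x640x3 uint8, red, green, blue); there is no depth.
- imaging.calibration(name): a dict with "intrinsics" (3x3 intrinsics, pixels), "extrinsics" (4x4, takes a point from camera to world coordinates); the wrist camera has in their place "mount" (4x4, takes a point from camera to tool coordinates, whose origin is the TCP and whose axes are the flange's). Camera axes: x right, y down, z forward; pixel columns grow to the right and rows downward; lengths in m; the calibration is good to about 2 mm. A picture is of the moment at which its call begins: read the wrist's pose just before it. calibration takes no time and is no camera call.
- bot.hand_in(): hands the job in; it is judged then, once.
The state is a dict: "t": time; "q": joint angles; "joint_vel": joint speeds; "joint_torque": joint torques, N m; "eef_pos": TCP position; "tool_rot": TCP orientation; "contact_force": force on the tool from outside, world axes, zero at the start; "torque": the same for the moment, N m; "gripper_width": opening from 0.0 (shut) to 1.0 (fully open); "grasp_force": force on a finger pad.
Only numpy, scipy, OpenCV 4.12 (cv2) and the standard library are available. Lean on these libraries where they do the work, as an engineer would, in place of code of your own. Each camera call takes 0.05 s, during which the arm holds its last target. There are 200 camera calls.

TASK

The five sample vials in the white rack are clean and dry, but their blue flip-top lids still stand open, all hinged on the same side. With the fingertips, start behind the first lid, on its hinge side, and run along the row in one gentle stroke, staying down on the lids until the last one, so that each lid in turn folds over and lies flat on its vial. Do not bend any lid backwards, do not pick up or shove the rack, and leave everything around it alone.

Things in the scene. Friction and masses are not known exactly. Their poses are not given: they have to be found in the camera images.
- rack: loose, heavy (1.8 kg) white rack, 262 (x) x 78 mm, deck 62 mm high, on a rubber foot; origin under its centre, z up. One row of five white vials with blue hinged lids stands in it, 46 mm apart along its x axis, vial 1 at x = -92 mm, vial 5 at +92 mm. Each lid is hinged on the -x side of its vial and folds down towards +x. The vials stand on cushions: pressed down, one gives 1 mm per 1.5 N, at most 5 mm
- seat1 (a point): fixed point of the rack, 88.5 mm above its underside: where the top of the dome (the centre) of vial 1's lid lies when that lid is shut. Axes as the rack's (x along the row). The vial is 29 mm wide; its hinge line lies 18 mm from here towards -x and 6.5 mm lower. Fingertips that pass level with this point, or up to 3 mm lower, fold the lid flat; much lower they jam at the hinge
- seat2 (a point): fixed point of the rack, 88.5 mm above its underside: where the top of the dome (the centre) of vial 2's lid lies when that lid is shut. Axes as the rack's (x along the row). The vial is 29 mm wide; its hinge line lies 18 mm from here towards -x and 6.5 mm lower. Fingertips that pass level with this point, or up to 3 mm lower, fold the lid flat; much lower they jam at the hinge
- seat3 (a point): fixed point of the rack, 88.5 mm above its underside: where the top of the dome (the centre) of vial 3's lid lies when that lid is shut. Axes as the rack's (x along the row). The vial is 29 mm wide; its hinge line lies 18 mm from here towards -x and 6.5 mm lower. Fingertips that pass level with this point, or up to 3 mm lower, fold the lid flat; much lower they jam at the hinge
- seat4 (a point): fixed point of the rack, 88.5 mm above its underside: where the top of the dome (the centre) of vial 4's lid lies when that lid is shut. Axes as the rack's (x along the row). The vial is 29 mm wide; its hinge line lies 18 mm from here towards -x and 6.5 mm lower. Fingertips that pass level with this point, or up to 3 mm lower, fold the lid flat; much lower they jam at the hinge
- seat5 (a point): fixed point of the rack, 88.5 mm above its underside: where the top of the dome (the centre) of vial 5's lid lies when that lid is shut. Axes as the rack's (x along the row). The vial is 29 mm wide; its hinge line lies 18 mm from here towards -x and 6.5 mm lower. Fingertips that pass level with this point, or up to 3 mm lower, fold the lid flat; much lower they jam at the hinge
- lid1 (a joint): opening angle in rad of vial 1's blue lid, a slightly domed smooth disc 33 mm wide, 2.5 mm thick at its edge and 6.5 mm at its centre, with a small thumb tab opposite the hinge: 0 = lying flat on the rim (shut), 1.57 = upright; the hinge is slightly stiff (0.004 N m), so that a lid stays where it is left; starts between 0.5 and 1.35
- lid2 (a joint): opening angle in rad of vial 2's blue lid, a slightly domed smooth disc 33 mm wide, 2.5 mm thick at its edge and 6.5 mm at its centre, with a small thumb tab opposite the hinge: 0 = lying flat on the rim (shut), 1.57 = upright; the hinge is slightly stiff (0.004 N m), so that a lid stays where it is left; starts between 0.5 and 1.35
- lid3 (a joint): opening angle in rad of vial 3's blue lid, a slightly domed smooth disc 33 mm wide, 2.5 mm thick at its edge and 6.5 mm at its centre, with a small thumb tab opposite the hinge: 0 = lying flat on the rim (shut), 1.57 = upright; the hinge is slightly stiff (0.004 N m), so that a lid stays where it is left; starts between 0.5 and 1.35
- lid4 (a joint): opening angle in rad of vial 4's blue lid, a slightly domed smooth disc 33 mm wide, 2.5 mm thick at its edge and 6.5 mm at its centre, with a small thumb tab opposite the hinge: 0 = lying flat on the rim (shut), 1.57 = upright; the hinge is slightly stiff (0.004 N m), so that a lid stays where it is left; starts between 0.5 and 1.35
- lid5 (a joint): opening angle in rad of vial 5's blue lid, a slightly domed smooth disc 33 mm wide, 2.5 mm thick at its edge and 6.5 mm at its centre, with a small thumb tab opposite the hinge: 0 = lying flat on the rim (shut), 1.57 = upright; the hinge is slightly stiff (0.004 N m), so that a lid stays where it is left; starts between 0.5 and 1.35
- spare_vial: closed vial like the others but with a yellow lid, 33 mm wide, 83 mm tall, standing loose on the table beside the rack; origin under its centre
- spatula: narrow steel lab spatula, 166 mm long, lying flat beside the rack; a bystander
- flask: conical glass flask, 86 mm wide, 136 mm tall; origin under its centre; a bystander
- beaker: glass beaker, 70 mm wide, 90 mm tall; origin under its centre; a bystander
- wash_bottle: white wash bottle with red cap and spout, 72 mm wide, 197 mm tall; origin under its centre; a bystander
- marker: white and green marker pen, 130 mm long, lying flat; a bystander
- jar: brown glass jar with black cap, 56 mm wide, 69 mm tall; origin under its centre; a bystander
Mind the look-alikes: they are no part of the job. Of the things that look like the spare_vial, take the one that is farthest to the robot's right at the start.

How it is judged:
By the outcome, as a careful person would: the job done as asked, in the order asked, and still so for the second after the job is handed in, with the robot touching nothing.
It also fails if it takes over 42 s, if anything falls off the work surface, if the arm or the gripper's body presses on something with over 40 N, if the wrist force passes 120 N, or if a joint passes its speed limit or range.

## Working session

There is one attempt and no reset: what is moved stays moved. The work goes in short steps, Python scripts to look and compute and a tool call to move; the robot and the scene stay as the last step left them, time stands still between calls to the robot, and variables do not carry over. Pictures are saved under pics/ and viewed, at most 10 in all, crops included, and the job is handed in when it is done.

Besides the shell and the picture viewer there is one more tool, called after ">>>" by a JSON object that holds its "op" and its "data", one argument or row to a line. move_arm: Moves the arm, as the interface text tells. Its arguments: {"type":"object","properties":{"commands":{"type":"array","items":{"type":"array","items":{"type":"array","items":{"type":"number"}}}},"squeeze":{"type":"number"}},"required":["commands"]}

```bash
mkdir -p pics; python3 - <<'E'
from station import bot, imaging
import cv2,numpy as np
o=bot.get_obs();print(o['t'],o['eef_pos'],o['tool_rot'],o['gripper_width'])
for n in ['scene','side','wrist']:
    im=imaging.read_camera(n);cv2.imwrite(f'pics/{n}0.png',im[:,:,::-1])
    c=imaging.calibration(n);print(n,{k:np.round(v,4).tolist() for k,v in c.items() if k in('intrinsics','extrinsics','mount')})
E
```

```text
0.0 [6.74392638e-01 1.35701957e-05 2.30329635e-01] [-5.95508226e-04  7.07077237e-01  7.07135735e-01 -6.91863719e-04] 1.0004504184047205
scene {'intrinsics': [[509.0429, 0.0, 315.2899], [0.0, 509.0429, 239.8956], [0.0, 0.0, 1.0]], 'extrinsics': [[0.7972, 0.4149, -0.4386, 1.0551], [0.6036, -0.5329, 0.593, -0.7154], [0.0123, -0.7375, -0.6753, 0.8793], [0.0, 0.0, 0.0, 1.0]]}
side {'intrinsics': [[510.7589, 0.0, 315.9286], [0.0, 510.7589, 232.8843], [0.0, 0.0, 1.0]], 'extrinsics': [[-0.783, -0.4564, 0.4227, 0.0246], [-0.6219, 0.5914, -0.5134, 0.5953], [-0.0156, -0.6648, -0.7469, 0.9518], [0.0, 0.0, 0.0, 1.0]]}
wrist {'intrinsics': [[374.2544, 0.0, 319.4913], [0.0, 374.2544, 240.993], [0.0, 0.0, 1.0]], 'mount': [[-0.0016, -0.9448, -0.3278, 0.084], [1.0, -0.0012, -0.0015, -0.0003], [0.001, -0.3278, 0.9448, -0.1438], [0.0, 0.0, 0.0, 1.0]]}
```

View pics/scene0.png

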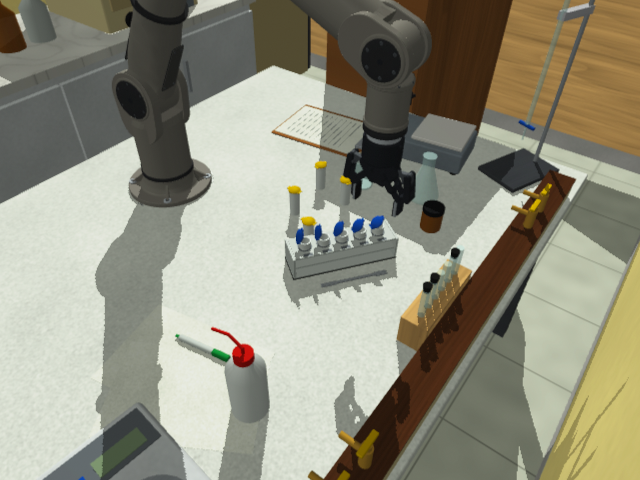

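View pics/side0.png

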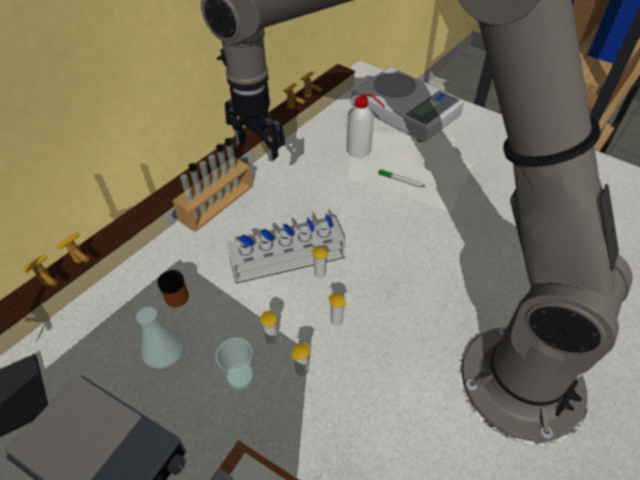

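View pics/wrist0.png

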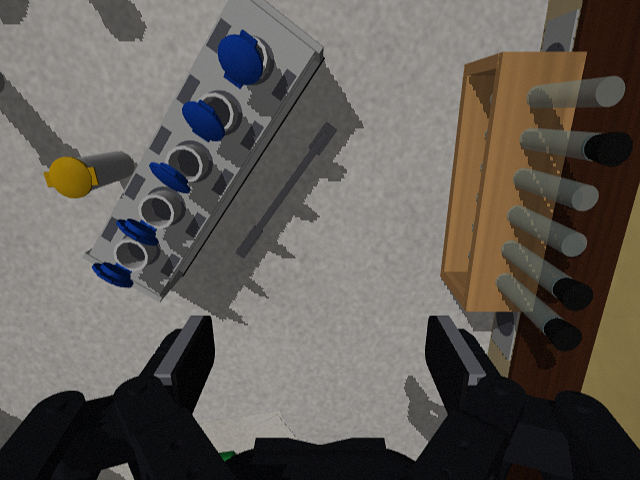

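The wrist view shows the white rack with its row running from lower left, near (134,254), to upper right, near (258,62). Each lid sits on the lower-left side of its vial, so vial 1 should be the lower-left one. The spatula lies to the right of the rack. A yellow vial stands at (75,177), left of the rack, and none of the yellow vials need touching. Next I'll enlarge the row and measure the rims and the deck.

```bash
python3 - <<'E'
import cv2
im=cv2.imread('pics/wrist0.png')
cv2.imwrite('pics/crop0.png',cv2.resize(im[0:320,40:380],None,fx=1.85,fy=1.85,interpolation=cv2.INTER_CUBIC))
E
cat > h.py <<'E'
import numpy as np
from station import imaging
from scipy.spatial.transform import Rotation as R
def wristT(p,q):
    T=np.eye(4);T[:3,:3]=R.from_quat(np.r_[q[1:],q[0]]).as_matrix();T[:3,3]=p
    return T@np.array(imaging.calibration('wrist')['mount'])
def ray(n,uv,z,T=None):
    c=imaging.calibration(n);T=np.array(c['extrinsics']) if T is None else T
    d=T[:3,:3]@np.linalg.inv(c['intrinsics'])@[uv[0],uv[1],1]
    return T[:3,3]+d*(z-T[2,3])/d[2]
E
python3 - <<'E'
from h import *
T=wristT([.674393,0,.23033],[-5.955e-4,.707077,.707136,-6.919e-4])
P=[ray('wrist',u,.081,T) for u in [(134,254),(161,210),(189,162),(219,113),(256,60)]]
for p in P: print(np.round(p,4))
print(np.linalg.norm(np.diff(P,axis=0),axis=1))
for u in [(162,299),(323,50),(88,254),(235,0)]: print('deck',np.round(ray('wrist',u,.062,T),4))
E
```

```text
[ 0.5174 -0.0292  0.081 ]
[0.5455 0.0088 0.081 ]
[0.5725 0.047  0.081 ]
[0.599  0.0828 0.081 ]
[0.6285 0.1183 0.081 ]
[0.04726519 0.04677862 0.04450594 0.0462063 ]
deck [ 0.526  -0.0816  0.062 ]
deck [0.6761 0.1273 0.062 ]
deck [ 0.466  -0.0366  0.062 ]
deck [0.6126 0.1599 0.062 ]
```

View pics/crop0.png

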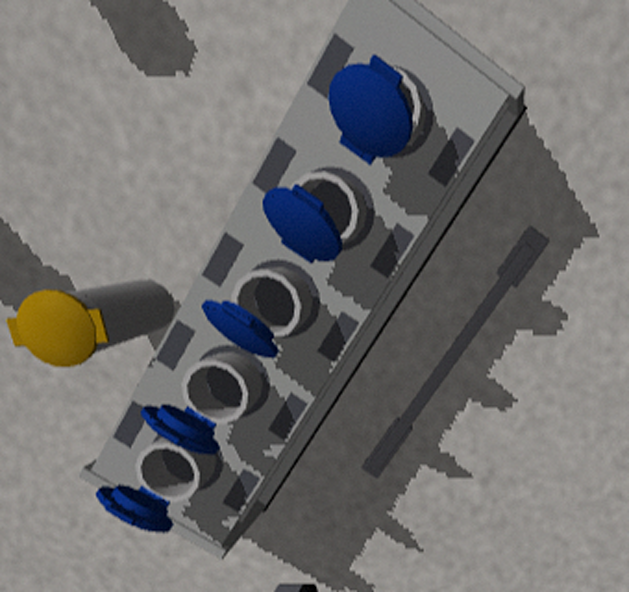

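The crop confirms it. Every lid hangs on the lower-left side of its vial, so the stroke runs from lower left to upper right at about 54° in the world frame. I'll shut the fingers and hover behind lid 1, turned so tool x lies along the row, then measure again.

>>> {"op": "move_arm", "data": {
  "commands": [
    [[-0.009, -0.0234, 0.006, 0, 0, 0, 0], [-0.009, -0.0234, 0.006, 0, 0, 0, 0], [-0.009, -0.0234, 0.006, 0, 0, 0, 0], [-0.009, -0.0234, 0.006, 0, 0, 0, 0], [-0.009, -0.0234, 0.006, 0, 0, 0, 0], [-0.009, -0.0234, 0.006, 0, 0, 0, 0], [-0.009, -0.0234, 0.006, 0, 0, 0, 0], [-0.009, -0.0234, 0.006, 0, 0, 0, 0], [0, 0, 0, 0, 0, 9, 0], [0, 0, 0, 0, 0, 9, 0], [0, 0, 0, 0, 0, 9, 0], [0, 0, 0, 0, 0, 9, 0], [0, 0, 0, 0, 0, 0, 0], [0, 0, 0, 0, 0, 0, 0]]
  ]
}}

```text
t: 1.9
eef_pos: [0.4877, -0.0719, 0.1832]
tool_rot: [-0.0, 0.89, 0.455, -0.0]
contact_force: [-0.2, -0.8, -0.8]
gripper_width: -0.001
grasp_force: 0.0
```

```bash
python3 - <<'E'
from station import bot, imaging
import cv2,json,numpy as np
o=bot.get_obs();print(o['t'],o['eef_pos'],o['tool_rot'],o['gripper_width'],o['contact_force'])
json.dump([list(map(float,o['eef_pos'])),list(map(float,o['tool_rot']))],open('p1.json','w'))
im=imaging.read_camera('wrist');cv2.imwrite('pics/wrist1.png',im[:,:,::-1])
E
```

```text
1.9 [ 0.48769777 -0.07194065  0.18320302] [-5.39968698e-05  8.90313155e-01  4.55348735e-01 -1.11689180e-04] -0.0009113015253025801 [-0.22545451 -0.81525725 -0.81711676]
```

View pics/wrist1.png

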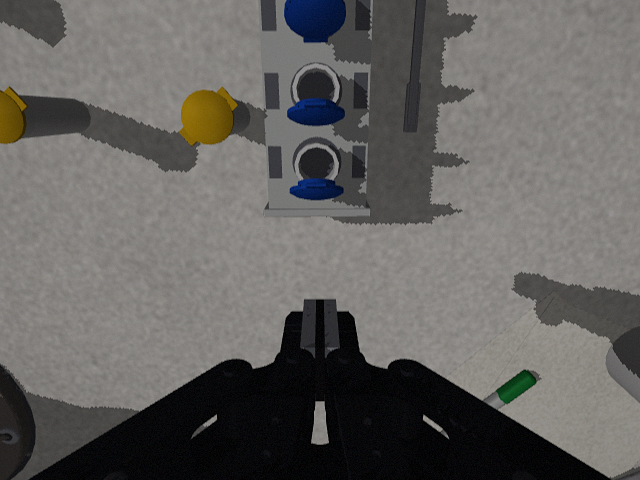

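The hand is now aligned with the row. Rims 1 and 2 are at (317,161) and (316,87), the near deck edge is at row 208, and the fingers are on the row axis. I'll put these into tool coordinates.

```bash
python3 - <<'E'
from h import *
import json
p,q=json.load(open('p1.json'));T=wristT(p,q);Rt=R.from_quat(np.r_[q[1:],q[0]]).as_matrix()
f=lambda u,z:np.round(Rt.T@(ray('wrist',u,z,T)-p)*1000,1)
for n,u,z in [('v1',(317,161),.082),('v2',(316,87),.082),('L5 seat',(0,0),1)][:2]+[('nearL',(268,209),.062),('nearR',(369,209),.062),('farL',(261,20),.062),('farR',(371.5,20),.062)]: print(n,f(u,z))
E
```

```text
v1 [ 53.4  -1.8 101.2]
v2 [ 97.6  -2.2 101.2]
nearL [ 16.5 -37.7 121.2]
nearR [ 16.4  35.8 121.2]
farL [137.4 -36.4 121.2]
farR [137.2  32.3 121.2]
```

>>> {"op": "move_arm", "data": {
  "commands": [
    [[0.01, -0.002, 0, 0, 0, -0.5, 0], [0, 0, 0.025, 0, 0, 0, 0], [0, 0, 0.025, 0, 0, 0, 0], [0, 0, 0.025, 0, 0, 0, 0], [0, 0, 0.012, 0, 0, 0, 0], [0, 0, 0.009, 0, 0, 0, 0], [0, 0, 0, 0, 0, 0, 0], [0, 0, 0, 0, 0, 0, 0]]
  ]
}}

```text
t: 2.95
eef_pos: [0.4926, -0.0627, 0.0879]
tool_rot: [0.0, 0.889, 0.458, 0.001]
contact_force: [-0.9, -0.7, -0.0]
gripper_width: 0.001
grasp_force: 0.0
```

```bash
python3 - <<'E'
from station import bot, imaging
import cv2
o=bot.get_obs();print(o['t'],o['eef_pos'],o['tool_rot'],o['contact_force'])
im=imaging.read_camera('side')[150:300,180:400];cv2.imwrite('pics/side1.png',cv2.resize(im[:,:,::-1],None,fx=3.5,fy=3.5,interpolation=cv2.INTER_CUBIC))
E
```

```text
2.95 [ 0.4926409  -0.06272942  0.08793198] [2.59504430e-04 8.89007143e-01 4.57892935e-01 5.40975150e-04] [-0.94220051 -0.6719006  -0.00598482]
```

View pics/side1.png

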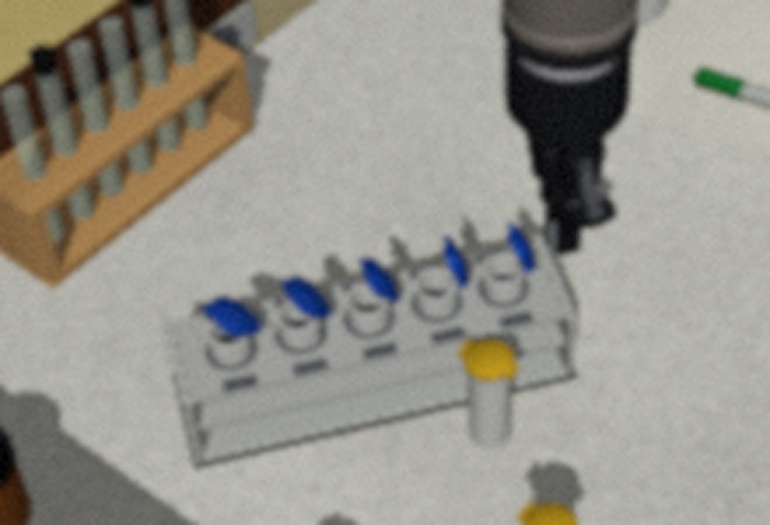

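The fingertips are behind lid 1 on its hinge side, with all five lids open ahead. I'll lower them 1 mm and start the stroke.

>>> {"op": "move_arm", "data": {
  "commands": [
    [[0, 0, 0.001, 0, 0, 0, 0], [0.005, 0, 0, 0, 0, 0, 0], [0.005, 0, 0, 0, 0, 0, 0], [0.005, 0, 0, 0, 0, 0, 0], [0.005, 0, 0, 0, 0, 0, 0], [0.005, 0, 0, 0, 0, 0, 0], [0.005, 0, 0, 0, 0, 0, 0], [0.005, 0, 0, 0, 0, 0, 0], [0.005, 0, 0, 0, 0, 0, 0], [0.005, 0, 0, 0, 0, 0, 0], [0.005, 0, 0, 0, 0, 0, 0]]
  ]
}}

```text
t: 4.38
eef_pos: [0.5214, -0.0218, 0.0864]
tool_rot: [0.0, 0.889, 0.458, 0.0]
contact_force: [-0.3, -0.5, 3.0]
gripper_width: 0.0
grasp_force: 1.0
```

```bash
python3 - <<'E'
from station import bot, imaging
import cv2
o=bot.get_obs();print(o['t'],o['eef_pos'],o['tool_rot'],o['contact_force'])
im=imaging.read_camera('side')[150:300,180:400];cv2.imwrite('pics/side2.png',cv2.resize(im[:,:,::-1],None,fx=3.5,fy=3.5,interpolation=cv2.INTER_CUBIC))
E
```

```text
4.375 [ 0.52138219 -0.02176286  0.08635786] [3.54851904e-05 8.89022049e-01 4.57864378e-01 7.77215674e-05] [-0.29580069 -0.50935166  3.03847969]
```

View pics/side2.png

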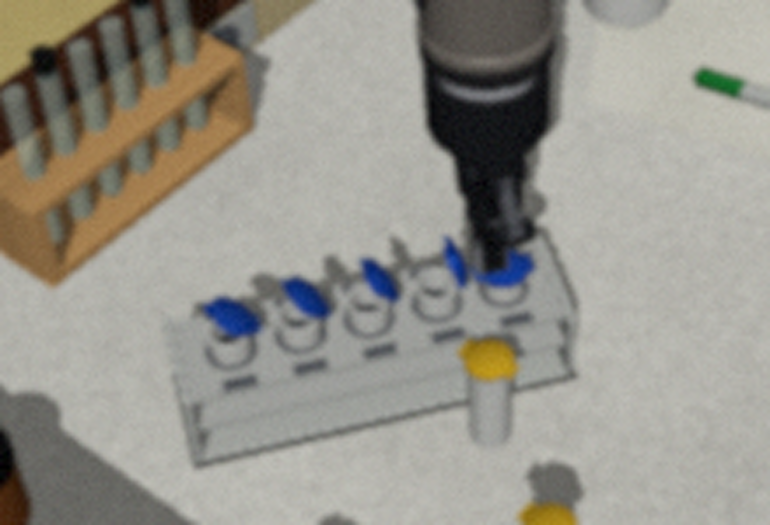

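Lid 1 is flat, the fingertips press on it with 3 N, and the rack hasn't moved. I'll keep going.

>>> {"op": "move_arm", "data": {
  "commands": [
    [[0.005, 0, -0.0003, 0, 0, 0, 0], [0.005, 0, 0, 0, 0, 0, 0], [0.005, 0, 0, 0, 0, 0, 0], [0.005, 0, 0, 0, 0, 0, 0], [0.005, 0, 0, 0, 0, 0, 0], [0.005, 0, 0, 0, 0, 0, 0], [0.005, 0, 0, 0, 0, 0, 0], [0.005, 0, 0, 0, 0, 0, 0], [0.005, 0, 0, 0, 0, 0, 0], [0.005, 0, 0, 0, 0, 0, 0], [0.005, 0, 0, 0, 0, 0, 0], [0.005, 0, 0, 0, 0, 0, 0], [0.005, 0, 0, 0, 0, 0, 0], [0.005, 0, 0, 0, 0, 0, 0], [0.005, 0, 0, 0, 0, 0, 0], [0.005, 0, 0, 0, 0, 0, 0], [0.005, 0, 0, 0, 0, 0, 0], [0.005, 0, 0, 0, 0, 0, 0]]
  ]
}}

```text
t: 6.68
eef_pos: [0.5736, 0.0515, 0.0867]
tool_rot: [0.0, 0.889, 0.458, 0.0]
contact_force: [0.8, -1.2, 2.8]
gripper_width: -0.0
grasp_force: 1.0
```

```bash
python3 - <<'E'
from station import bot, imaging
import cv2
o=bot.get_obs();print(o['t'],o['eef_pos'],o['tool_rot'],o['contact_force'])
im=imaging.read_camera('side')[150:300,180:400];cv2.imwrite('pics/side3.png',cv2.resize(im[:,:,::-1],None,fx=3.5,fy=3.5,interpolation=cv2.INTER_CUBIC))
E
```

```text
6.675 [0.57361724 0.05147637 0.08667269] [2.29926298e-05 8.89040649e-01 4.57828266e-01 4.84488420e-05] [ 0.81253    -1.18106803  2.82010832]
```

View pics/side3.png

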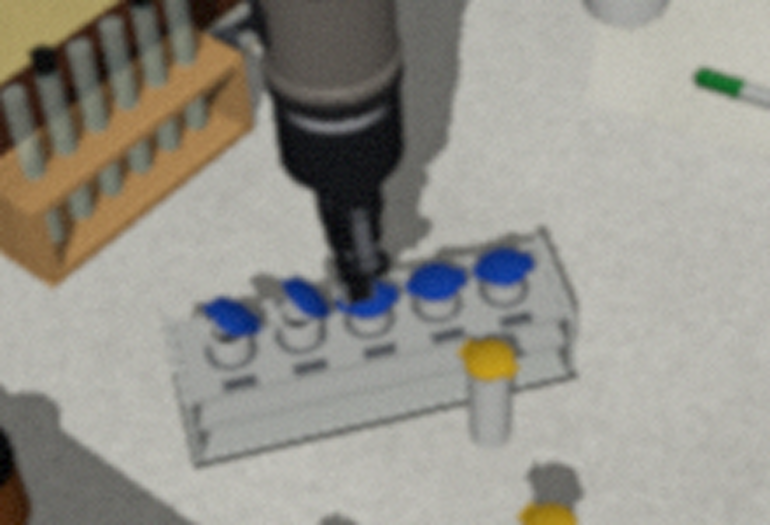

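Lids 1 to 3 are flat and the rack is in place. I'll continue over lids 4 and 5.

>>> {"op": "move_arm", "data": {
  "commands": [
    [[0.005, 0, 0, 0, 0, 0, 0], [0.005, 0, 0, 0, 0, 0, 0], [0.005, 0, 0, 0, 0, 0, 0], [0.005, 0, 0, 0, 0, 0, 0], [0.005, 0, 0, 0, 0, 0, 0], [0.005, 0, 0, 0, 0, 0, 0], [0.005, 0, 0, 0, 0, 0, 0], [0.005, 0, 0, 0, 0, 0, 0], [0.005, 0, 0, 0, 0, 0, 0], [0.005, 0, 0, 0, 0, 0, 0], [0.005, 0, 0, 0, 0, 0, 0], [0.005, 0, 0, 0, 0, 0, 0], [0.005, 0, 0, 0, 0, 0, 0], [0.005, 0, 0, 0, 0, 0, 0], [0.005, 0, 0, 0, 0, 0, 0], [0.005, 0, 0, 0, 0, 0, 0], [0.005, 0, 0, 0, 0, 0, 0], [0.005, 0, 0, 0, 0, 0, 0], [0.005, 0, 0, 0, 0, 0, 0], [0.005, 0, 0, 0, 0, 0, 0]]
  ]
}}

```text
t: 9.22
eef_pos: [0.6316, 0.1331, 0.0865]
tool_rot: [-0.0, 0.889, 0.458, 0.0]
contact_force: [-0.9, -0.1, 0.8]
gripper_width: 0.001
grasp_force: 0.4
```

>>> {"op": "move_arm", "data": {
  "commands": [
    [[0.005, 0, 0, 0, 0, 0, 0], [0.005, 0, 0, 0, 0, 0, 0], [0.005, 0, 0, 0, 0, 0, 0], [0.005, 0, 0, 0, 0, 0, 0], [0.005, 0, 0, 0, 0, 0, 0], [0, 0, -0.01, 0, 0, 0, 0], [0, 0, -0.02, 0, 0, 0, 0], [0, 0, -0.03, 0, 0, 0, 0], [0, 0, -0.03, 0, 0, 0, 0], [0, 0, 0, 0, 0, 0, 0], [0, 0, 0, 0, 0, 0, 0]]
  ]
}}

```text
t: 10.6
eef_pos: [0.6458, 0.1528, 0.1771]
tool_rot: [0.0, 0.889, 0.458, 0.0]
contact_force: [-0.5, -0.5, 0.5]
gripper_width: 0.002
grasp_force: 0.0
```

```bash
python3 - <<'E'
from station import bot, imaging
import cv2
o=bot.get_obs();print(o['t'],o['eef_pos'],o['contact_force'])
im=imaging.read_camera('side')[150:300,180:400];cv2.imwrite('pics/side4.png',cv2.resize(im[:,:,::-1],None,fx=3.5,fy=3.5,interpolation=cv2.INTER_CUBIC))
E
```

```text
10.6 [0.64579635 0.15280581 0.17712963] [-0.50008931 -0.49188793  0.50341401]
```

View pics/side4.png

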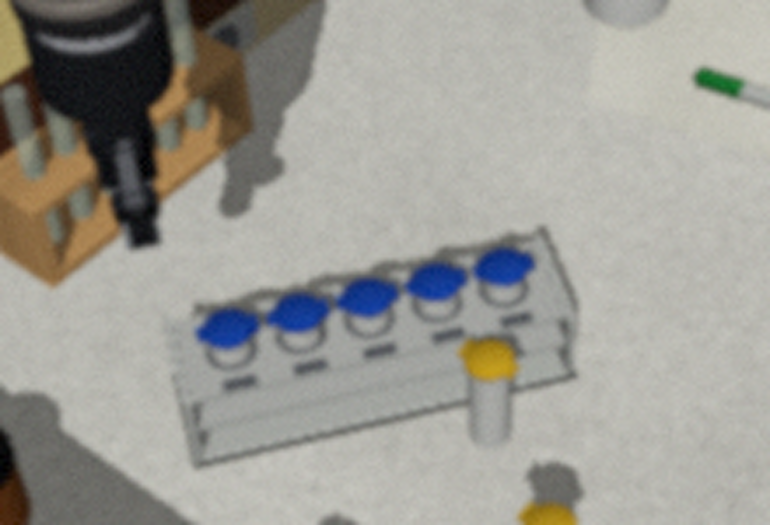

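All five lids lie flat, the rack and the spare vial haven't moved, and the hand is clear, so I'm handing in.

```bash
python3 -c "
from station import bot
print(bot.hand_in())"
```

```text
the job is handed in; nothing more can be done
None
```

All five lids were folded flat in one stroke at about 3 N, the last side view shows the rack and the nearby vial unmoved, and the job was handed in at about 10.6 s of the 42 s allowed.

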